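# Nest the three culture-media pans with their handles clear of each other

## Robot

A 6-joint arm with a two-finger parallel gripper is mounted at the origin on a cart in front of the work surface, level with it; the furniture and walls round the work are solid. World frame = base frame: x ahead of the robot, y to its left, z up, the work surface at z = 0. Lengths are in mm, angles in rad, forces in N, time in s.
With the tool pointing down it reaches from about 425 to 950 mm from the base axis. Payload 3.5 kg.
Tool frame: the origin (TCP) lies at the very end of the fingers, on their centre line; the grasp point (between the pads) lies 19 mm behind it; z points along the fingers, y is the direction in which the jaws open and shut (so a half turn about z gives the same grasp; the last joint's range is limited). The gripper opens to 85 mm and grips with 20 to 120 N. Pads are 22 mm wide; open, the fingers measure 114 mm over their backs; the gripper's body (76 mm by 85 mm) begins 54 mm behind the grasp point. The pads swing forward as they close: fully open they stand 13 mm farther back than shut.
Start: joints at [-1.429, 0.286, 1.577, -0, 1.279, -0.15], TCP at [194.206, -646.444, 231.325] pointing down, gripper open.
Joint ranges: [-2.77, 2.77], [-0.9, 2.22], [0.21, 2.48], [-1.53, 4.67], [0.24, 2.81], [-2.84, 2.84]. Speed limits (rad/s): [2.79, 2.79, 3.14, 3.14, 3.14, 3.14].

## Interface

Orientations are given as a unit quaternion [x, y, z, w].
In Python, from bench import arm, grab_frame, camera_info, close_job gives the robot as it stands. The module is installed in compiled form; this text tells all that it offers.
- The arm moves only by the tool apply_moves, never from a script. Its argument "moves" is a list of rows, each an object of numbers: "dx", "dy", "dz": the shift along the tool's x, y, z each as a share of 300 mm, from -1 to 1; "twist": the turn about the tool's z as a share of 120 degrees, from -1 to 1; "jaw": the opening, from -1 (shut) to 1 (fully open), so that 0 is half open. In form: [{"dx": .., "dy": .., "dz": .., "twist": .., "jaw": ..}, ...]. A call has 1 to 5 rows; each row is the pose to reach, as a shift and turn from the pose commanded when the call began, along the tool's axes at that moment; what a row does not reach only later rows make up. A row lasts 1/12 s, in which the tool goes at most 41.7 mm and 7.16 degrees, less where a joint would pass 70% of its speed; a pose out of reach is approached as far as the arm can. A call with a number of a shift or a turn outside -1 to 1 is refused whole. A call with a gripper value outside its range is refused whole. The fingers move at their own pace and stop on an object; "newtons" is the grip in N (left out, the last holds). Time passes only in rows, so rows that repeat a pose let the fingers close. It gives the time, the measured TCP pose, the force and the opening at its end, in the units of the state.
- arm.state(): the state, without advancing time (a new reading comes with each control period).
- grab_frame(name): name is "scene" or "top" or "wrist"; returns the picture (400x640x3 uint8, red, green, blue); there is no depth.
- camera_info(name): a dict with "vfov" (degrees; the focal length in pixels is half the picture's height over the tangent of half this angle, whatever the lens; pixels are square), "cx", "cy" (the principal point, pixels), "T" (4x4, takes a point from camera to world coordinates). Camera axes: x right, y up, looking along -z (the intrinsics and any distortion apply to the point x, -y, -z); pixel columns grow to the right and rows downward; lengths in mm; the calibration is good to about 2 mm. A picture is of the moment at which its call begins: read the wrist's pose just before it. camera_info takes no time and is no camera call; for the wrist camera it gives the pose at the moment of the call.
- close_job(): hands the job in, once; it reports no verdict.
The state is a dict: "clock": time; "q": joint angles; "joint_vel": joint speeds; "tau": joint torques, N m; "position": TCP position; "tool_rot": TCP orientation; "ft_force": force on the tool from outside, world axes, zero at the start; "ft_torque": the same for the moment, N m; "opening": opening from 0.0 (shut) to 1.0 (fully open).
Only numpy, scipy, OpenCV 4.12 (cv2) and the standard library are available. Lean on these libraries where they do the work, as an engineer would, in place of code of your own. Each camera call takes 0.05 s, during which the arm holds its last target. There are 200 camera calls.

## Task

The washed steel media pans are dry: nest them for the cupboard, the medium pan inside the large one and the small pan inside the medium one. Turn each pan so that its handle drops into a pouring lip of the pan below and clears the other handles, so that every pan sits level and fully home on the bottom of the next; lower them gently, leave the large pan where it stands and do not disturb the other things on the bench.

Things in the scene. Friction and masses are not known exactly. Their poses are not given: they have to be found in the camera images.
- large_pan_center (a point): Large pan: polished steel, round, tapered, 55 mm high, rim diameter 136, foot 116, base 3, wall 2. Point: on its axis, half-way up. z up, +x to its handle. Lips: two dips in the rim at its +y and -y, 11 deep, 20 wide at the bottom, 40 at the rim. Handle climbs above the rim; level 108 to 166 mm from the axis, 57 to 68 above the underside: no handle laid over it can go down.
- medium_pan_center (a point): Medium pan: as the large, 55 mm high, base 3, rim diameter 108, foot 90, 0.15 kg, lips (+y, -y) 11 deep, 20 wide at the bottom, 40 at the rim. Point: on its axis, half-way up. z up, +x to its handle. Handle's neck, 10 wide, 6 thick, leaves the wall 37 mm up and climbs 1 in 2. Fully home, it stands on the large pan's base, 3 mm higher than that pan, neck in a lip.
- medium_pan_grip (a point): Point in the medium pan's handle where it is well held: 99 mm from the pan's axis, 58 mm above its underside. The grip there is a level bar 14 mm wide and 11 mm tall, from 84 to 139 mm from the axis along the pan's +x. Same axes as the pan.
- small_pan_center (a point): Small pan: as the others, 55 mm high, base 3, rim diameter 82, foot 66, 0.10 kg, with lips too. Point: on its axis, half-way up. z up, +x to its handle. Handle's neck, 10 wide, 6 thick, leaves the wall 38 mm up and climbs 1 in 2. Fully home, it stands on the medium pan's base, 3 mm higher than that pan, neck in one of its lips: the one away from the large pan's handle.
- small_pan_grip (a point): Point in the small pan's handle where it is well held: 86 mm from the pan's axis, 59.5 mm above its underside. The grip there is a level bar 14 mm wide and 11 mm tall, from 71 to 119 mm from the axis along the pan's +x. Same axes as the pan.
- wash_bottle: Bystander: white wash bottle with a blue cap and bent spout, 68x115x188 mm, standing behind the pans; origin at the centre of its underside.
- specimen_cup: Bystander: specimen cup with a red screw cap, 60 mm across, 66 mm high; origin at the centre of its underside.
- swab_tub: Bystander: small tub with an orange lid, 48 mm across, 41 mm high; origin at the centre of its underside.
- tape_roll: Bystander: flat roll of cream label tape, 76 mm across, 24 mm high; origin at the centre of its underside.
Mind the look-alikes: they are no part of the job. Leave any yellow look-alike of the part that bears small_pan_center alone.

How it is judged:
By the outcome, as a careful person would: the job done as asked, in the order asked, and still so for the second after the job is handed in, with the robot touching nothing.
It also fails if it takes over 58 s, if anything falls off the work surface, if the arm or the gripper's body presses on something with over 40 N, if the wrist force passes 120 N, or if a joint passes its speed limit or range.

## Working session

There is one attempt and no reset: what is moved stays moved. The work goes in short steps, Python scripts to look and compute and a tool call to move; the robot and the scene stay as the last step left them, time stands still between calls to the robot, and variables do not carry over. Pictures are saved under pics/ and viewed, about 8 in all and at most 12, crops included, and the job is handed in when it is done.

Besides the shell and the picture viewer there is one more tool, called as name([rows], argument=value, ...), one row to a line, values as JSON. apply_moves: Moves the arm, as the interface text tells. Its arguments: {"type":"object","properties":{"moves":{"type":"array"},"newtons":{"type":"number"}},"required":["moves"]}

```bash
mkdir -p pics
python3 - <<'E'
from bench import arm, grab_frame, camera_info
import cv2
for n in("scene","top"):
    f=grab_frame(n); cv2.imwrite(f"pics/{n}0.png",f[:,:,::-1])
    c=camera_info(n); print(n,c)
s=arm.state();print(s)
print(camera_info("wrist"))
E
```

```text
scene {'vfov': 45.915632446088594, 'cx': 321.92934086753064, 'cy': 191.20858109042643, 'T': array([[ 7.44459934e-01,  5.13735387e-01, -4.26445023e-01,
        -9.06160028e+00],
       [-6.67651740e-01,  5.77147910e-01, -4.70256785e-01,
        -7.21485961e+02],
       [ 4.53430242e-03,  6.34804097e-01,  7.72659821e-01,
         1.18296820e+03],
       [ 0.00000000e+00,  0.00000000e+00,  0.00000000e+00,
         1.00000000e+00]])}
top {'vfov': 48.80966495948955, 'cx': 318.9094256941689, 'cy': 198.58239304908832, 'T': array([[-2.98328357e-02,  9.89279389e-01, -1.42955558e-01,
         4.43096492e+02],
       [-9.99525830e-01, -3.06160708e-02, -3.28184447e-03,
        -7.81092609e+00],
       [-7.62339857e-03,  1.42789866e-01,  9.89723667e-01,
         1.21849675e+03],
       [ 0.00000000e+00,  0.00000000e+00,  0.00000000e+00,
         1.00000000e+00]])}
{'clock': 0.1, 'q': array([-1.42900002e+00,  2.87138379e-01,  1.57802147e+00,  1.33647631e-05,
        1.27861920e+00, -1.50017446e-01]), 'joint_vel': array([-5.12320807e-04, -7.78237563e-04, -3.36860071e-03,  2.84855036e-04,
       -1.
[... 188 characters left out ...]
31, -645.86271806,  230.04957789]), 'tool_rot': array([ 9.89374152e-01,  1.45387731e-01,  1.08906628e-05, -1.09316118e-03]), 'ft_force': array([0.2461448 , 1.32466585, 0.1880681 ]), 'ft_torque': array([-0.03370058,  0.02333769,  0.04073701]), 'opening': 0.9996101888721217}
{'vfov': 71.79855792956808, 'cx': 316.87656760002244, 'cy': 199.24417764691597, 'T': array([[ 2.87669969e-01,  9.16018750e-01,  2.79563299e-01,
         2.65526516e+02],
       [-9.57726340e-01,  2.75902235e-01,  8.14752379e-02,
        -6.24751248e+02],
       [-2.49929321e-03, -2.91183114e-01,  9.56664073e-01,
         3.71648857e+02],
       [ 0.00000000e+00,  0.00000000e+00,  0.00000000e+00,
         1.00000000e+00]])}
```

View pics/top0.png

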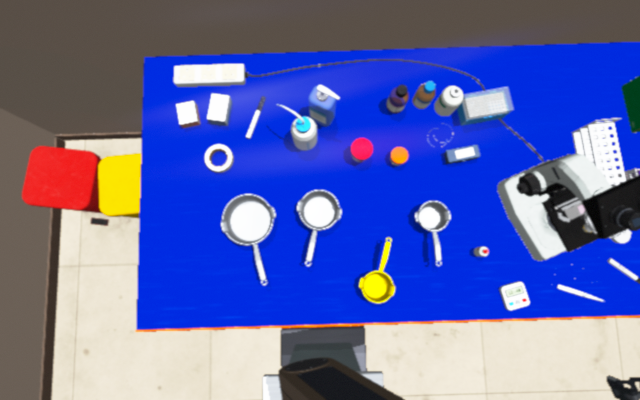

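View pics/scene0.png

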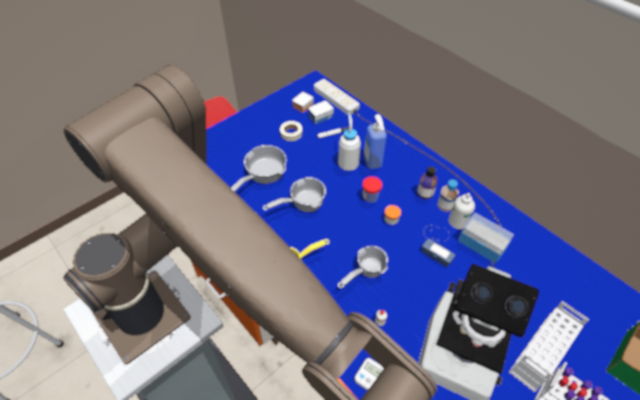

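Top view: the large pan is at (248,219), medium at (319,211) and small at (433,217), all steel. The yellow look-alike at (377,287) is to be left alone. I'll check the choice in a close crop.

Run:
```python
import cv2
f=cv2.imread("pics/top0.png")
a=cv2.resize(f[185:290,215:345],None,fx=6,fy=6,interpolation=cv2.INTER_CUBIC)
cv2.imwrite("pics/c1.png",a)
b=cv2.resize(f[190:275,405:455],None,fx=7,fy=7,interpolation=cv2.INTER_CUBIC)
cv2.imwrite("pics/c2.png",b)
```

```text
(no output)
```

View pics/c1.png

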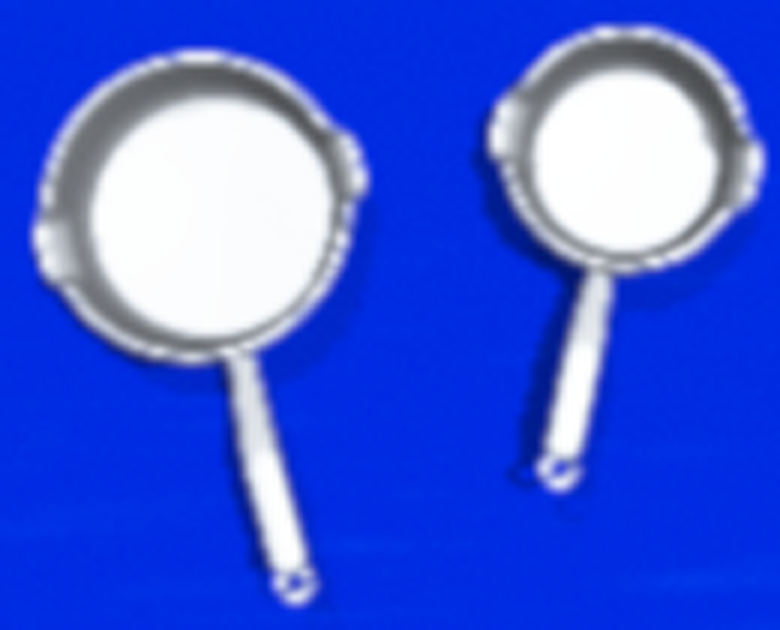

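View pics/c2.png

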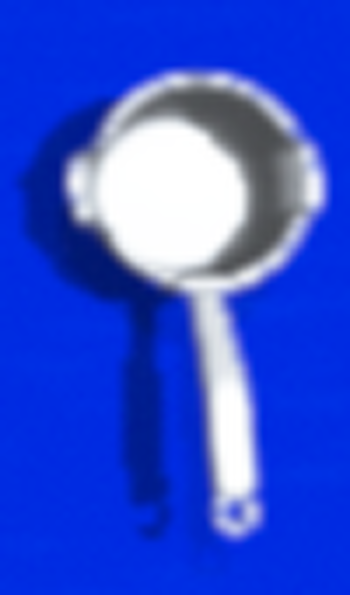

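The crops show polished-steel pans with two lips each. The medium's handle hole is at about (308,263) and the small's at about (438,263). The yellow pan is excluded. Next I'll fit their poses.

```bash
cat > h.py <<'E'
import numpy as np, cv2
from scipy.optimize import least_squares
from bench import arm, grab_frame, camera_info
def to_plane(uv,z,c,h=400):
    f=h/2/np.tan(np.radians(c['vfov']/2)); uv=np.atleast_2d(uv).astype(float)
    d=np.c_[(uv[:,0]-c['cx'])/f,-(uv[:,1]-c['cy'])/f,-np.ones(len(uv))]@c['T'][:3,:3].T
    o=c['T'][:3,3]; return (o+d*((z-o[2])/d[:,2])[:,None])[:,:2]
def pan(f,c,box,R,zr,zh,r0,r1):
    x0,y0,x1,y1=box; S=4
    im=cv2.resize(f[y0:y1,x0:x1],None,fx=S,fy=S,interpolation=cv2.INTER_CUBIC).astype(int)
    m=((im[:,:,0]>90)).astype(np.uint8)   # red channel: not blue bench
    n,l,st,_=cv2.connectedComponentsWithStats(m); k=1+np.argmax(st[1:,4]); m=(l==k).astype(np.uint8)
    ct=max(cv2.findContours(m,cv2.RETR_EXTERNAL,cv2.CHAIN_APPROX_NONE)[0],key=len)[:,0]
    up=lambda p:(p+.5)/S-.5+[x0,y0]
    P=to_plane(up(ct),zr,c)
    g=np.median(P,0); P=P[np.linalg.norm(P-g,axis=1)<R*1.5]
    s=least_squares(lambda v:np.hypot(*(P-v[:2]).T)-v[2],[*g,R],loss='cauchy',f_scale=1.5).x
    ys,xs=np.nonzero(m); H=to_plane(up(np.c_[xs,ys]),zh,c)-s[:2]
    r=np.hypot(*H.T); H=H[(r>r0)&(r<r1)]; d=H.mean(0); a=np.arctan2(d[1],d[0])
    rot=H@np.array([[np.cos(a),-np.sin(a)],[np.sin(a),np.cos(a)]])
    print('centre',s[:2].round(1),'R',s[2].round(1),'handle deg',np.degrees(a).round(1),'end',r.max().round(0),'far',rot[:,0].max().round(1), 'slope deg',np.degrees(np.polyfit(rot[:,0],rot[:,1],1)[0]).round(1))
    return s[:2],a
E
python3 - <<'E'
from h import *
f=cv2.imread("pics/top0.png")[:,:,::-1]; c=camera_info("top")
L=pan(f,c,(215,185,285,290),68,55,62,95,160)
M=pan(f,c,(290,185,345,275),54,55,58,75,140)
S=pan(f,c,(405,190,455,275),41,55,59,65,120)
for n,uv,z in(("bottle",(304,133),100),("cup",(361,150),66),("tub",(399,156),41),("yellow",(377,287),50)): print(n,to_plane(uv,z,c).round())
def at(p,a,r): return p+r*np.array([np.cos(a),np.sin(a)])
print("M grip",at(*M,99),"S grip",at(*S,90))
print("M goal L", at(L[0],L[1]-np.pi/2,97),"S goal",at(L[0],L[1]-np.pi,88))
E
```

```text
centre [563.7 187.7] R 70.5 handle deg -165.6 end 181.0 far 159.9 slope deg -0.7
centre [585.9  -3.6] R 58.7 handle deg 166.8 end 157.0 far 140.0 slope deg -0.4
centre [ 560.  -305.6] R 46.0 handle deg -178.1 end 136.0 far 120.0 slope deg 0.6
bottle [[779.  30.]]
cup [[ 738. -121.]]
tub [[ 724. -226.]]
yellow [[ 375. -148.]]
M grip [489.54655209  19.10248122] S grip [ 469.99978591 -308.55440485]
M goal L [539.52318248 281.63900586] S goal [648.8980045  209.59632192]
```

```bash
cat > plan.py <<'E'
import numpy as np
def plan(start,wps):
    """start,wps: (x,y,z,yaw deg); one call per waypoint"""
    p=np.array(start,float)
    for w in wps:
        w=np.array(w,float); a=np.radians(p[3]); d=w-p; c,s=np.cos(a),np.sin(a)
        dx,dy=d[0]*c+d[1]*s,d[0]*s-d[1]*c
        print(f'dx {dx/300:.3f} dy {dy/300:.3f} dz {-d[2]/300:.3f} twist {-d[3]/120:.3f}  |{np.linalg.norm(d[:3]):.0f}mm {d[3]:.0f}deg')
        # account for rounding to 3 decimals
        rx,ry=round(dx/300,3)*300,round(dy/300,3)*300
        p=np.array([p[0]+rx*c+ry*s,p[1]+rx*s-ry*c,p[2]-round(-d[2]/300,3)*-0-(-d[2]) if 0 else p[2]-round(-d[2]/300,3)*300,p[3]-round(-d[3]/120,3)*120])
    print(p.round(2))
E
python3 - <<'E'
from plan import plan
plan((194.2,-646.4,231.3,16.72),[(310,-520,220,47),(410,-380,210,77),(470,-230,200,107),(490,-85,190,137),(489.5,19.1,180,166.8)])
E
```

```text
dx 0.491 dy -0.292 dz 0.038 twist -0.252  |172mm 30deg
dx 0.569 dy -0.075 dz 0.033 twist -0.250  |172mm 30deg
dx 0.532 dy 0.082 dz 0.033 twist -0.250  |162mm 30deg
dx 0.443 dy 0.204 dz 0.034 twist -0.250  |147mm 30deg
dx 0.238 dy 0.253 dz 0.033 twist -0.249  |105mm 30deg
[489.49  19.1  180.   166.84]
```

apply_moves([
  {"dx": 0.491,"dy": -0.292,"dz": 0.038,"twist": -0.252,"jaw": 1},
  {"dx": 0.491,"dy": -0.292,"dz": 0.038,"twist": -0.252,"jaw": 1},
  {"dx": 0.491,"dy": -0.292,"dz": 0.038,"twist": -0.252,"jaw": 1},
  {"dx": 0.491,"dy": -0.292,"dz": 0.038,"twist": -0.252,"jaw": 1},
  {"dx": 0.491,"dy": -0.292,"dz": 0.038,"twist": -0.252,"jaw": 1},
])

```text
clock: 0.52
position: [313.5, -514.9, 218.4]
tool_rot: [0.915, 0.403, 0.001, -0.002]
ft_force: [-1.0, 0.3, -0.1]
opening: 1.002
```

apply_moves([
  {"dx": 0.569,"dy": -0.075,"dz": 0.033,"twist": -0.25,"jaw": 1},
  {"dx": 0.569,"dy": -0.075,"dz": 0.033,"twist": -0.25,"jaw": 1},
  {"dx": 0.569,"dy": -0.075,"dz": 0.033,"twist": -0.25,"jaw": 1},
  {"dx": 0.569,"dy": -0.075,"dz": 0.033,"twist": -0.25,"jaw": 1},
  {"dx": 0.569,"dy": -0.075,"dz": 0.033,"twist": -0.25,"jaw": 1},
])

```text
clock: 0.93
position: [412.4, -375.0, 208.9]
tool_rot: [0.78, 0.626, 0.001, -0.001]
ft_force: [-0.3, -0.7, -0.0]
opening: 1.001
```

apply_moves([
  {"dx": 0.532,"dy": 0.082,"dz": 0.033,"twist": -0.25,"jaw": 1},
  {"dx": 0.532,"dy": 0.082,"dz": 0.033,"twist": -0.25,"jaw": 1},
  {"dx": 0.532,"dy": 0.082,"dz": 0.033,"twist": -0.25,"jaw": 1},
  {"dx": 0.532,"dy": 0.082,"dz": 0.033,"twist": -0.25,"jaw": 1},
  {"dx": 0.532,"dy": 0.082,"dz": 0.033,"twist": -0.25,"jaw": 1},
])

```text
clock: 1.35
position: [471.0, -225.1, 199.1]
tool_rot: [0.592, 0.806, 0.001, -0.001]
ft_force: [-0.2, 0.3, -0.3]
opening: 1.002
```

apply_moves([
  {"dx": 0.443,"dy": 0.204,"dz": 0.034,"twist": -0.25,"jaw": 1},
  {"dx": 0.443,"dy": 0.204,"dz": 0.034,"twist": -0.25,"jaw": 1},
  {"dx": 0.443,"dy": 0.204,"dz": 0.034,"twist": -0.25,"jaw": 1},
  {"dx": 0.443,"dy": 0.204,"dz": 0.034,"twist": -0.25,"jaw": 1},
  {"dx": 0.443,"dy": 0.204,"dz": 0.034,"twist": -0.25,"jaw": 1},
])

```text
clock: 1.77
position: [489.5, -82.3, 189.2]
tool_rot: [0.364, 0.932, 0.0, -0.001]
ft_force: [-0.3, 0.6, 0.1]
opening: 1.001
```

apply_moves([
  {"dx": 0.238,"dy": 0.253,"dz": 0.033,"twist": -0.249,"jaw": 1},
  {"dx": 0.238,"dy": 0.253,"dz": 0.033,"twist": -0.249,"jaw": 1},
  {"dx": 0.238,"dy": 0.253,"dz": 0.033,"twist": -0.249,"jaw": 1},
  {"dx": 0.238,"dy": 0.253,"dz": 0.033,"twist": -0.249,"jaw": 1},
  {"dx": 0.238,"dy": 0.253,"dz": 0.033,"twist": -0.249,"jaw": 1},
])

```text
clock: 2.18
position: [489.6, 18.8, 179.8]
tool_rot: [0.113, 0.994, -0.0, -0.0]
ft_force: [-0.1, 0.7, 0.7]
opening: 1.002
```

Run:
```python
from h import *
s=arm.state(); print(s['position'],s['tool_rot'],s['q'],s['clock']); c=camera_info("wrist")
f=grab_frame("wrist"); cv2.imwrite("pics/w1.png",f[:,:,::-1]); np.save("w1T.npy",c['T'])
```

```text
[489.57503287  18.79110695 179.79279032] [ 1.13310174e-01  9.93559568e-01 -3.98777988e-04 -1.75127713e-04] [-1.68642032e-01 -7.79387982e-02  2.06992145e+00 -8.93617610e-04
  1.14991596e+00 -1.51196500e+00] 2.1833
```

View pics/w1.png

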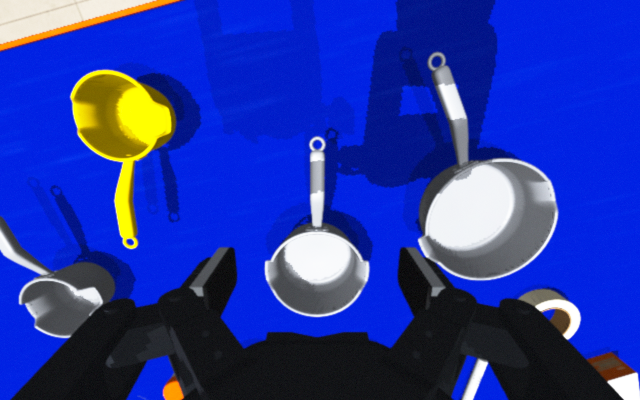

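The wrist view shows the medium's handle centred at column 317, with the hole at (317,144). The large's rim spans about (420..557, 160..280). I'll check these against the top-camera fits.

Run:
```python
from h import *
c=camera_info("wrist"); f=cv2.imread("pics/w1.png")[:,:,::-1]
M=np.array([585.9,-3.6]);L=np.array([563.7,187.7])
P=to_plane([(318,316),(290,306),(347,305),(317,226),(340,234),(296,234)],55,c);print(P.round(1));print("M r",np.hypot(*(P-M).T).round(1))
P=to_plane([(440,273),(480,279),(524,264),(545,240),(556,205),(505,160),(470,167),(430,192)],55,c);print("L r",np.hypot(*(P-L).T).round(1))
print(least_squares(lambda v:np.hypot(*(P-v[:2]).T)-68,L).x, )
h=to_plane([(317,144),(317,222)],62,c);print("Mhandle",h.round(1))
h=to_plane([(437,61),(450,95),(462,160)],62,c);print("Lhandle",h.round(1),np.degrees(np.arctan2(*(h-L).T[::-1])),np.hypot(*(h-L).T))
P=to_plane([(424,245),(549,187)],50,c); d=P[0]-P[1]; print("L lips",P.round(1),P.mean(0),np.degrees(np.arctan2(d[1],d[0])))
for b,n in(((255,215,380,325),'m'),((410,40,565,290),'l')):
    x0,y0,x1,y1=b; cv2.imwrite(f"pics/w1{n}.png",cv2.resize(f[y0:y1,x0:x1,::-1],None,fx=3.2 if n=='l' else 5,fy=3.2 if n=='l' else 5,interpolation=cv2.INTER_CUBIC)) 
a=cv2.imread("pics/w1m.png");b=cv2.imread("pics/w1l.png");
```

```text
[[634.2 -14.4]
 [613.6 -42.4]
 [627.2  21.2]
 [524.9  10.1]
 [539.2  31.5]
 [528.7 -13.4]]
M r [49.5 47.7 48.1 62.5 58.4 58.1]
L r [74.9 65.9 63.7 61.6 63.8 65.8 67.5 76.6]
[563.00649323 180.6195895 ]
Mhandle [[442.6  29.5]
 [517.9  11.8]]
Lhandle [[398.1 145. ]
 [428.  153.2]
 [488.2 158.9]] [-165.52133491 -165.73672237 -159.08136527] [170.98289623 140.01923674  80.79268139]
L lips [[574.9 117.2]
 [539.3 248.1]] [557.0855633  182.62209107] -74.77787609139243
```

View pics/w1l.png

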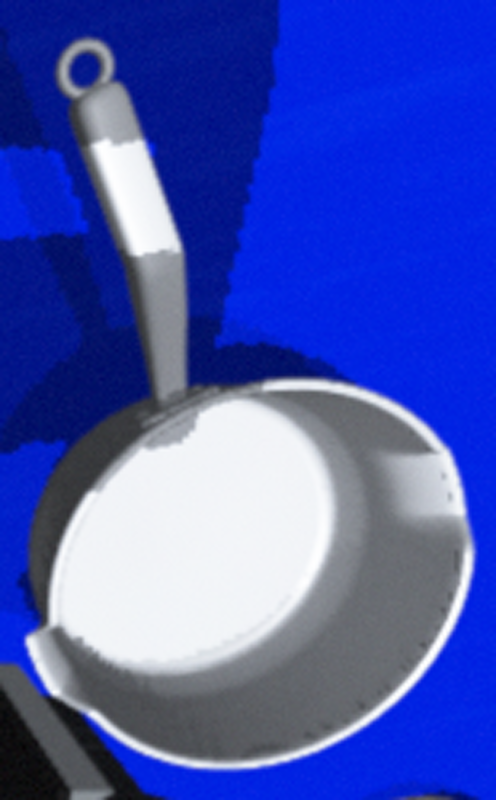

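View pics/w1m.png

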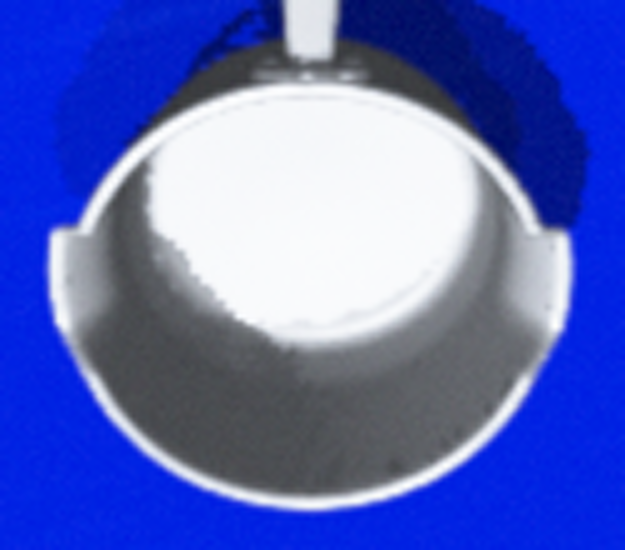

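Run:
```python
from h import *
c=camera_info("wrist")
def fit(uv,n,g):
    P=to_plane(uv,55,c); r=least_squares(lambda v:np.hypot(*(P-v[:2]).T)-v[2],g); print(n,r.x.round(1),r.fun.round(1)); return r.x
m=np.array([(310,85),(200,110),(420,110),(130,165),(490,165),(85,360),(160,450),(310,508),(460,450),(530,375)])/5+[255,215]
l=np.array([(270,382),(360,393),(465,565),(430,650),(350,735),(250,765),(170,755),(110,715),(52,600),(60,545),(110,470),(190,400)])/3.2+[410,40]
M=fit(m,'M',[586,-3,54]);L=fit(l,'L',[563,187,68])
hl=to_plane(np.array([(85,68),(112,130),(152,250)])/3.2+[410,40],65,c)-L[:2]; print(np.degrees(np.arctan2(hl[:,1],hl[:,0])),np.hypot(*hl.T))
hm=to_plane([(317,144),(317,222)],62,c)-M[:2]; print(np.degrees(np.arctan2(hm[:,1],hm[:,0])),np.hypot(*hm.T))
# top camera with rim points from crop c1 (x6, offset 215,185), c2 (x7, 405,190)
c=camera_info("top")
l=np.array([(200,52),(120,75),(70,130),(280,80),(325,120),(350,240),(310,310),(130,340),(80,300),(175,360)])/6+[215,185]-.4
m=np.array([(625,30),(560,50),(700,55),(740,110),(530,90),(515,195),(550,245),(690,250),(730,205),(640,272)])/6+[215,185]-.4
s=np.array([(200,73),(140,95),(265,95),(105,140),(295,135),(105,235),(150,280),(250,280),(295,235)])/7+[405,190]-.4
fit(l,'Lt',[563,187,68]);fit(m,'Mt',[586,-3,54]);fit(s,'St',[560,-305,41])
```

```text
M [582.6  -3.4  52. ] [ 0.6  0.3  0.3 -0.6 -0.7  0.2 -1.   1.6 -1.1  0.4]
L [562.4 186.   66.1] [-0.  -1.  -0.9 -1.   2.6  1.3 -0.4 -3.   0.3  1.1 -0.7  1.9]
[-165.39948509 -165.78792721 -165.45801323] [169.42740253 151.81941138 117.37080416]
[166.78392568 166.8084811 ] [143.90323538  66.52995607]
Lt [562.9 186.   67.5] [ 1.   1.4 -0.1 -1.9 -0.9  1.   0.4 -1.3 -0.9  1.3]
Mt [581.5  -3.4  53.1] [ 0.8  0.7  0.5  0.2 -2.4  0.1  0.9 -0.8 -1.4  1.2]
St [ 555.9 -305.2   40.9] [ 1.1 -0.8  1.2 -1.6 -0.4  0.9  1.1 -0.4 -1. ]
```

Both cameras agree: the medium is at (582,-3), the large at (562.6,186) and the small at (556,-305). Next I'll plan the grasp and carry of the medium pan.

Run:
```python
from plan import plan
plan((489.5,19.1,180,166.84),[(485.8,19.2,80,166.8),(485.8,19.2,39,166.8),(485.8,19.2,79,166.8),(485.8,19.2,160,166.8),(495,110,165,146),(520,200,165,125),(538.4,280.4,165,104.4),(538.4,280.4,85,104.4),(538.4,280.4,55,104.4)])
```

```text
dx 0.012 dy -0.002 dz 0.333 twist 0.000  |100mm -0deg
dx 0.000 dy -0.000 dz 0.137 twist 0.000  |41mm -0deg
dx 0.000 dy -0.000 dz -0.133 twist 0.000  |40mm -0deg
dx 0.000 dy -0.000 dz -0.270 twist 0.000  |81mm -0deg
dx 0.039 dy 0.301 dz -0.017 twist 0.174  |91mm -21deg
dx 0.099 dy 0.295 dz -0.000 twist 0.175  |93mm -21deg
dx 0.185 dy 0.204 dz -0.000 twist 0.171  |83mm -21deg
dx -0.000 dy 0.000 dz 0.267 twist 0.000  |80mm -0deg
dx -0.000 dy 0.000 dz 0.100 twist 0.000  |30mm -0deg
[538.31 280.44  54.9  104.44]
```

apply_moves([
  {"dx": 0.012,"dy": -0.002,"dz": 0.1,"twist": 0,"jaw": 1},
  {"dx": 0.012,"dy": -0.002,"dz": 0.22,"twist": 0,"jaw": 1},
  {"dx": 0.012,"dy": -0.002,"dz": 0.333,"twist": 0,"jaw": 1},
])

```text
clock: 2.48
position: [487.1, 17.4, 80.1]
tool_rot: [0.118, 0.993, -0.0, 0.002]
ft_force: [-0.6, -0.8, -1.0]
opening: 1.0
```

apply_moves([
  {"dx": 0,"dy": 0,"dz": 0.05,"twist": 0,"jaw": 1},
  {"dx": 0,"dy": 0,"dz": 0.1,"twist": 0,"jaw": 1},
  {"dx": 0,"dy": 0,"dz": 0.13,"twist": 0,"jaw": 1},
  {"dx": 0,"dy": 0,"dz": 0.137,"twist": 0,"jaw": 1},
  {"dx": 0,"dy": 0,"dz": 0.137,"twist": 0,"jaw": 1},
])

```text
clock: 2.9
position: [486.0, 18.3, 38.8]
tool_rot: [0.116, 0.993, -0.0, -0.0]
ft_force: [0.5, -0.0, 0.3]
opening: 1.002
```

apply_moves([
  {"dx": 0,"dy": 0,"dz": 0,"twist": 0,"jaw": -0.3},
  {"dx": 0,"dy": 0,"dz": 0,"twist": 0,"jaw": -0.5},
  {"dx": 0,"dy": 0,"dz": 0,"twist": 0,"jaw": -0.6},
  {"dx": 0,"dy": 0,"dz": 0,"twist": 0,"jaw": -0.7},
  {"dx": 0,"dy": 0,"dz": 0,"twist": 0,"jaw": -0.8},
], newtons=50)

```text
clock: 3.32
position: [486.3, 19.3, 39.6]
tool_rot: [0.115, 0.993, -0.0, 0.001]
ft_force: [-0.1, -0.2, 0.4]
opening: 0.302
```

apply_moves([
  {"dx": 0,"dy": 0,"dz": 0,"twist": 0,"jaw": -1},
  {"dx": 0,"dy": 0,"dz": 0,"twist": 0,"jaw": -1},
  {"dx": 0,"dy": 0,"dz": 0,"twist": 0,"jaw": -1},
  {"dx": 0,"dy": 0,"dz": 0,"twist": 0,"jaw": -1},
  {"dx": 0,"dy": 0,"dz": 0,"twist": 0,"jaw": -1},
], newtons=50)

```text
clock: 3.73
position: [485.9, 19.4, 39.3]
tool_rot: [0.115, 0.993, 0.0, -0.0]
ft_force: [-1.5, -0.5, 4.9]
opening: 0.149
```

apply_moves([
  {"dx": 0,"dy": 0,"dz": -0.02,"twist": 0,"jaw": -1},
  {"dx": 0,"dy": 0,"dz": -0.05,"twist": 0,"jaw": -1},
  {"dx": 0,"dy": 0,"dz": -0.08,"twist": 0,"jaw": -1},
  {"dx": 0,"dy": 0,"dz": -0.11,"twist": 0,"jaw": -1},
  {"dx": 0,"dy": 0,"dz": -0.133,"twist": 0,"jaw": -1},
])

```text
clock: 4.15
position: [486.4, 19.2, 80.4]
tool_rot: [0.115, 0.993, -0.0, 0.001]
ft_force: [-0.4, 0.7, 0.3]
opening: 0.151
```

apply_moves([
  {"dx": 0,"dy": 0,"dz": -0.06,"twist": 0,"jaw": -1},
  {"dx": 0,"dy": 0,"dz": -0.12,"twist": 0,"jaw": -1},
  {"dx": 0,"dy": 0,"dz": -0.18,"twist": 0,"jaw": -1},
  {"dx": 0,"dy": 0,"dz": -0.23,"twist": 0,"jaw": -1},
  {"dx": 0,"dy": 0,"dz": -0.27,"twist": 0,"jaw": -1},
])

```text
clock: 4.57
position: [486.4, 19.2, 162.1]
tool_rot: [0.115, 0.993, -0.0, 0.001]
ft_force: [-0.5, 0.6, -1.4]
opening: 0.152
```

apply_moves([
  {"dx": 0.008,"dy": 0.06,"dz": -0.004,"twist": 0.035,"jaw": -1},
  {"dx": 0.016,"dy": 0.12,"dz": -0.007,"twist": 0.07,"jaw": -1},
  {"dx": 0.024,"dy": 0.18,"dz": -0.01,"twist": 0.105,"jaw": -1},
  {"dx": 0.031,"dy": 0.24,"dz": -0.014,"twist": 0.14,"jaw": -1},
  {"dx": 0.039,"dy": 0.301,"dz": -0.017,"twist": 0.174,"jaw": -1},
])

```text
clock: 4.98
position: [495.0, 110.7, 165.5]
tool_rot: [0.295, 0.956, 0.0, 0.0]
ft_force: [-0.1, -0.2, -1.8]
opening: 0.152
```

apply_moves([
  {"dx": 0.02,"dy": 0.06,"dz": 0,"twist": 0.035,"jaw": -1},
  {"dx": 0.04,"dy": 0.12,"dz": 0,"twist": 0.07,"jaw": -1},
  {"dx": 0.06,"dy": 0.18,"dz": 0,"twist": 0.105,"jaw": -1},
  {"dx": 0.08,"dy": 0.24,"dz": 0,"twist": 0.14,"jaw": -1},
  {"dx": 0.099,"dy": 0.295,"dz": 0,"twist": 0.175,"jaw": -1},
])

```text
clock: 5.4
position: [520.1, 201.0, 165.3]
tool_rot: [0.464, 0.886, 0.0, -0.0]
ft_force: [-0.5, 0.4, -1.1]
opening: 0.15
```

apply_moves([
  {"dx": 0.04,"dy": 0.05,"dz": 0,"twist": 0.04,"jaw": -1},
  {"dx": 0.09,"dy": 0.1,"dz": 0,"twist": 0.08,"jaw": -1},
  {"dx": 0.14,"dy": 0.15,"dz": 0,"twist": 0.12,"jaw": -1},
  {"dx": 0.17,"dy": 0.19,"dz": 0,"twist": 0.155,"jaw": -1},
  {"dx": 0.185,"dy": 0.204,"dz": 0,"twist": 0.171,"jaw": -1},
])

```text
clock: 5.82
position: [538.7, 282.4, 165.3]
tool_rot: [0.613, 0.79, 0.001, -0.0]
ft_force: [-0.7, -0.8, -1.6]
opening: 0.152
```

apply_moves([
  {"dx": 0,"dy": 0,"dz": 0.06,"twist": 0,"jaw": -1},
  {"dx": 0,"dy": 0,"dz": 0.12,"twist": 0,"jaw": -1},
  {"dx": 0,"dy": 0,"dz": 0.15,"twist": 0,"jaw": -1},
  {"dx": 0,"dy": 0,"dz": 0.15,"twist": 0,"jaw": -1},
])

```text
clock: 6.15
position: [536.3, 279.8, 117.0]
tool_rot: [0.613, 0.79, -0.002, -0.002]
ft_force: [-0.6, 0.0, -1.9]
opening: 0.157
```

Run:
```python
from h import *
s=arm.state(); print(s['position'],s['tool_rot'],s['opening'],s['ft_force'],s['ft_torque'])
f=grab_frame("wrist"); cv2.imwrite("pics/w2.png",f[:,:,::-1])
```

```text
[536.31314738 279.77471046 117.04783975] [ 0.61270302  0.79030781 -0.00235123 -0.00174596] 0.1569328124826699 [-0.59266026  0.01461936 -1.87004958] [0.14210907 0.02562187 0.01028627]
```

View pics/w2.png

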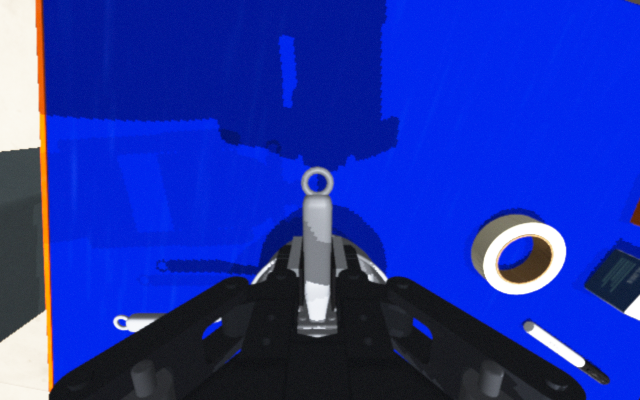

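The wrist view shows the medium held straight, with the large's rim symmetric about column 319. Lowering now.

apply_moves([
  {"dx": 0,"dy": 0,"dz": 0.04,"twist": 0,"jaw": -1},
  {"dx": 0,"dy": 0,"dz": 0.08,"twist": 0,"jaw": -1},
  {"dx": 0,"dy": 0,"dz": 0.12,"twist": 0,"jaw": -1},
  {"dx": 0,"dy": 0,"dz": 0.16,"twist": 0,"jaw": -1},
  {"dx": 0,"dy": 0,"dz": 0.19,"twist": 0,"jaw": -1},
])

```text
clock: 6.62
position: [537.5, 280.0, 60.9]
tool_rot: [0.613, 0.79, -0.001, -0.001]
ft_force: [-0.2, 0.0, -1.4]
opening: 0.153
```

apply_moves([
  {"dx": 0,"dy": 0,"dz": 0.01,"twist": 0,"jaw": -1},
  {"dx": 0,"dy": 0,"dz": 0.02,"twist": 0,"jaw": -1},
  {"dx": 0,"dy": 0,"dz": 0.027,"twist": 0,"jaw": -1},
  {"dx": 0,"dy": 0,"dz": 0.034,"twist": 0,"jaw": -1},
  {"dx": 0,"dy": 0,"dz": 0.04,"twist": 0,"jaw": -1},
])

```text
clock: 7.03
position: [538.8, 280.6, 51.5]
tool_rot: [0.613, 0.79, 0.001, 0.0]
ft_force: [-0.5, -0.1, -1.0]
opening: 0.152
```

apply_moves([
  {"dx": 0,"dy": 0,"dz": 0.006,"twist": 0,"jaw": -1},
  {"dx": 0,"dy": 0,"dz": 0.012,"twist": 0,"jaw": -1},
  {"dx": 0,"dy": 0,"dz": 0.017,"twist": 0,"jaw": -1},
  {"dx": 0,"dy": 0,"dz": 0.02,"twist": 0,"jaw": -1},
  {"dx": 0,"dy": 0,"dz": 0.02,"twist": 0,"jaw": -1},
])

```text
clock: 7.45
position: [538.1, 280.4, 44.8]
tool_rot: [0.613, 0.79, -0.0, -0.0]
ft_force: [0.2, -0.0, -1.5]
opening: 0.152
```

apply_moves([
  {"dx": 0,"dy": 0,"dz": 0.003,"twist": 0,"jaw": -1},
  {"dx": 0,"dy": 0,"dz": 0.005,"twist": 0,"jaw": -1},
  {"dx": 0,"dy": 0,"dz": 0.007,"twist": 0,"jaw": -1},
  {"dx": 0,"dy": 0,"dz": 0.008,"twist": 0,"jaw": -1},
  {"dx": 0,"dy": 0,"dz": 0.008,"twist": 0,"jaw": -1},
])

```text
clock: 7.87
position: [538.4, 280.5, 42.8]
tool_rot: [0.613, 0.79, 0.0, 0.0]
ft_force: [0.1, 0.4, -0.5]
opening: 0.151
```

apply_moves([
  {"dx": 0,"dy": 0,"dz": 0.002,"twist": 0,"jaw": -1},
  {"dx": 0,"dy": 0,"dz": 0.003,"twist": 0,"jaw": -1},
  {"dx": 0,"dy": 0,"dz": 0.004,"twist": 0,"jaw": -1},
  {"dx": 0,"dy": 0,"dz": 0.004,"twist": 0,"jaw": -1},
  {"dx": 0,"dy": 0,"dz": 0.004,"twist": 0,"jaw": -1},
])

```text
clock: 8.28
position: [538.6, 280.9, 42.3]
tool_rot: [0.613, 0.79, 0.001, 0.0]
ft_force: [-1.7, 2.4, 5.7]
opening: 0.152
```

Run:
```python
from bench import arm
import numpy as np
s=arm.state(); print(s['position'],s['ft_force'],s['ft_torque'])
```

```text
[538.59792197 280.8812027   42.27012799] [-1.66196066  2.44999592  5.69859296] [ 0.20872584  0.42907385 -0.05392825]
```

apply_moves([
  {"dx": 0,"dy": 0,"dz": 0,"twist": 0,"jaw": -0.6},
  {"dx": 0,"dy": 0,"dz": 0,"twist": 0,"jaw": -0.4},
  {"dx": 0,"dy": 0,"dz": 0,"twist": 0,"jaw": -0.1},
  {"dx": 0,"dy": 0,"dz": 0,"twist": 0,"jaw": 0.2},
  {"dx": 0,"dy": 0,"dz": 0,"twist": 0,"jaw": 0.2},
])

```text
clock: 8.7
position: [538.2, 280.1, 41.0]
tool_rot: [0.613, 0.79, -0.0, -0.0]
ft_force: [0.4, -0.5, -0.8]
opening: 0.603
```

apply_moves([
  {"dx": 0,"dy": 0,"dz": -0.05,"twist": 0,"jaw": 0.2},
  {"dx": 0,"dy": 0,"dz": -0.12,"twist": 0,"jaw": 0.2},
  {"dx": 0,"dy": 0,"dz": -0.22,"twist": 0,"jaw": 0.2},
  {"dx": 0,"dy": 0,"dz": -0.33,"twist": 0,"jaw": 0.2},
  {"dx": 0,"dy": 0,"dz": -0.43,"twist": 0,"jaw": 0.2},
])

```text
clock: 9.12
position: [538.2, 280.2, 171.7]
tool_rot: [0.613, 0.79, -0.0, 0.0]
ft_force: [0.6, 0.3, 0.2]
opening: 0.602
```

Run:
```python
from h import *
from plan import plan
s=arm.state(); print(s['position'],s['tool_rot'])
f=grab_frame("wrist");t=grab_frame("top")
cv2.imwrite("pics/t3.png",t[:,:,::-1])
a=cv2.resize(t[185:290,195:285,::-1],None,fx=4,fy=4,interpolation=cv2.INTER_CUBIC)
w=cv2.resize(f[:,:,::-1],None,fx=.65,fy=.65)
o=np.zeros((420,780,3),np.uint8);o[:,:360]=a;o[:260,364:780]=w;cv2.imwrite("pics/j3.png",o)
c=camera_info("top"); S=np.array([555.9,-305.2])
h=to_plane(np.array([(205,300),(222,400),(235,490),(237,515)])/7+[405,190]-.4,62,c)-S
print(np.degrees(np.arctan2(h[:,1],h[:,0]))%360,np.hypot(*h.T))
```

```text
[538.22166888 280.19757634 171.66686402] [ 6.12672375e-01  7.90336979e-01 -1.38530891e-04  1.65650544e-05]
[175.91695664 180.445602   181.58876026 181.52305108] [ 44.69409211  81.89610024 115.19962878 124.37197857]
```

View pics/j3.png

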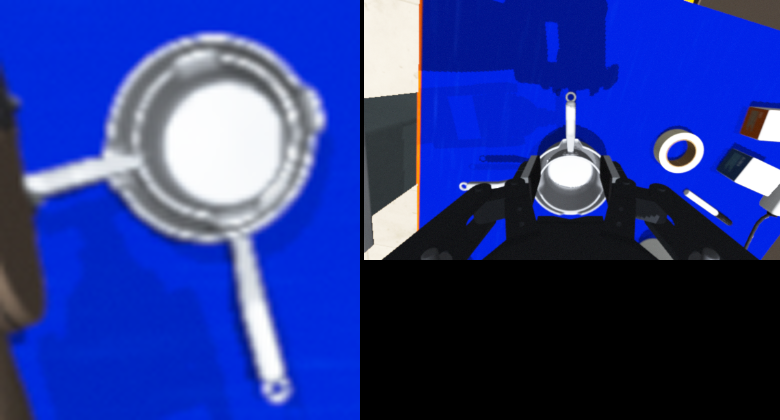

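The medium is nested with its neck in the left lip and the large is unmoved. On to the small pan.

Run:
```python
from plan import plan
plan((538.3,280.4,170.7,104.44),[(540,135,175,124),(535,-15,175,143),(505,-165,175,162),(466,-307.7,175,181.6)])
```

```text
dx -0.471 dy -0.115 dz -0.014 twist -0.163  |145mm 20deg
dx -0.405 dy -0.294 dz -0.000 twist -0.158  |150mm 19deg
dx -0.221 dy -0.459 dz -0.000 twist -0.159  |153mm 19deg
dx -0.023 dy -0.493 dz -0.000 twist -0.163  |148mm 20deg
[ 465.88 -307.76  174.9   181.6 ]
```

apply_moves([
  {"dx": -0.1,"dy": -0.025,"dz": -0.014,"twist": -0.035,"jaw": 0.5},
  {"dx": -0.2,"dy": -0.05,"dz": -0.014,"twist": -0.07,"jaw": 1},
  {"dx": -0.3,"dy": -0.073,"dz": -0.014,"twist": -0.105,"jaw": 1},
  {"dx": -0.4,"dy": -0.098,"dz": -0.014,"twist": -0.14,"jaw": 1},
  {"dx": -0.471,"dy": -0.115,"dz": -0.014,"twist": -0.163,"jaw": 1},
])

```text
clock: 9.63
position: [539.5, 132.7, 173.5]
tool_rot: [0.468, 0.884, -0.001, -0.0]
ft_force: [0.7, 0.1, 0.2]
opening: 1.001
```

apply_moves([
  {"dx": -0.405,"dy": -0.294,"dz": 0,"twist": -0.158,"jaw": 1},
  {"dx": -0.405,"dy": -0.294,"dz": 0,"twist": -0.158,"jaw": 1},
  {"dx": -0.405,"dy": -0.294,"dz": 0,"twist": -0.158,"jaw": 1},
  {"dx": -0.405,"dy": -0.294,"dz": 0,"twist": -0.158,"jaw": 1},
  {"dx": -0.405,"dy": -0.294,"dz": 0,"twist": -0.158,"jaw": 1},
])

```text
clock: 10.05
position: [534.5, -20.2, 173.8]
tool_rot: [0.32, 0.947, -0.001, -0.0]
ft_force: [1.1, 0.3, -0.6]
opening: 1.002
```

apply_moves([
  {"dx": -0.221,"dy": -0.459,"dz": 0,"twist": -0.159,"jaw": 1},
  {"dx": -0.221,"dy": -0.459,"dz": 0,"twist": -0.159,"jaw": 1},
  {"dx": -0.221,"dy": -0.459,"dz": 0,"twist": -0.159,"jaw": 1},
  {"dx": -0.221,"dy": -0.459,"dz": 0,"twist": -0.159,"jaw": 1},
  {"dx": -0.221,"dy": -0.459,"dz": 0,"twist": -0.159,"jaw": 1},
])

```text
clock: 10.47
position: [503.8, -169.9, 174.1]
tool_rot: [0.159, 0.987, -0.001, -0.0]
ft_force: [0.4, 0.3, -0.5]
opening: 1.002
```

apply_moves([
  {"dx": -0.006,"dy": -0.13,"dz": 0,"twist": -0.04,"jaw": 1},
  {"dx": -0.012,"dy": -0.26,"dz": 0,"twist": -0.08,"jaw": 1},
  {"dx": -0.018,"dy": -0.38,"dz": 0,"twist": -0.12,"jaw": 1},
  {"dx": -0.022,"dy": -0.46,"dz": 0,"twist": -0.15,"jaw": 1},
  {"dx": -0.023,"dy": -0.493,"dz": 0,"twist": -0.163,"jaw": 1},
])

```text
clock: 10.88
position: [465.1, -310.0, 173.9]
tool_rot: [-0.014, 1.0, -0.0, -0.0]
ft_force: [-0.0, 0.3, -0.2]
opening: 1.001
```

Run:
```python
from h import *
s=arm.state(); print(s['position'],s['tool_rot'],s['q'],s['clock']); c=camera_info("wrist")
f=grab_frame("wrist"); np.save("w4T.npy",c['T'])
a=cv2.resize(f[100:340,230:410,::-1],None,fx=3,fy=2.5,interpolation=cv2.INTER_CUBIC) 
a=cv2.resize(f[120:340,240:400,::-1],None,fx=2.7,fy=2.7,interpolation=cv2.INTER_CUBIC)
t=grab_frame("top"); b=cv2.resize(t[190:285,205:280,::-1],None,fx=4.5,fy=4.5,interpolation=cv2.INTER_CUBIC)
o=np.zeros((600,780,3),np.uint8);o[:a.shape[0],:a.shape[1]]=a;o[:b.shape[0],440:440+b.shape[1]]=b;cv2.imwrite("pics/j4.png",o)
```

```text
[ 465.09622238 -309.95221972  173.90145325] [-1.37779109e-02  9.99905027e-01 -6.91894263e-05 -3.17297068e-04] [-7.69112433e-01  8.71740632e-02  1.91564204e+00 -6.00805183e-04
  1.13912886e+00 -2.36721399e+00] 10.8833
```

View pics/j4.png

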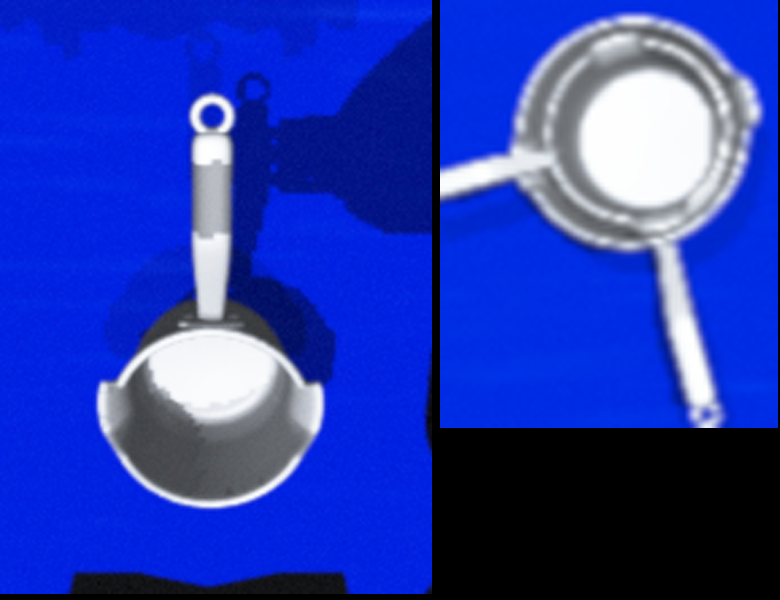

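Run:
```python
from h import *
def fit(P,n,g,R=None):
    r=least_squares(lambda v:np.hypot(*(P-v[:2]).T)-(R or v[2]),g); print(n,r.x.round(1),r.fun.round(1)); return r.x[:2]
c=camera_info("wrist"); c['T']=np.load("w4T.npy")
up=lambda a,s,o:(np.array(a)+.5)/s-.5+o
S=fit(to_plane(up([(210,332),(160,345),(260,345),(125,378),(297,378),(125,450),(160,487),(212,505),(262,487),(300,445)],2.7,[240,120]),55,c),'S',[556,-305,41])
h=to_plane(up([(212,115),(212,200),(210,305)],2.7,[240,120]),63,c)-S; print(np.degrees(np.arctan2(h[:,1],h[:,0]))%360,np.hypot(*h.T))
t=camera_info("top")
fit(to_plane(up([(108,130),(125,185),(135,65),(250,60),(282,130),(265,180),(130,200)],4.5,[205,190]),58,t),'Mnested',[562,186,53])
```

```text
S [ 555.5 -306.3   38.2] [ 0.2  0.2 -0.3  0.3  0.2 -0.9 -0.6  1.9 -0.5 -0.6]
[181.498304   181.44650298 182.07759535] [123.19310365  93.18934661  53.16327293]
Mnested [563.1 186.   52.2] [-1.6 -1.2  0.5  0.6 -0.3 -0.6  2.6]
```

Run:
```python
from plan import plan
plan((465.88,-307.76,174.9,181.6),[(465.6,-308.4,80,181.6),(465.6,-308.4,40.5,181.6),(465.6,-308.4,80.5,181.6),(465.6,-308.4,170,181.6),(480,-220,170,153.7),(500,-120,170,126),(520,-20,170,98),(550,70,170,70),(600,150,170,42),(648.7,207.2,170,14.4)])
```

```text
dx 0.001 dy -0.002 dz 0.316 twist -0.000  |95mm 0deg
dx -0.000 dy -0.000 dz 0.132 twist -0.000  |40mm 0deg
dx -0.000 dy -0.000 dz -0.133 twist -0.000  |40mm 0deg
dx -0.000 dy -0.000 dz -0.299 twist -0.000  |90mm 0deg
dx -0.056 dy 0.293 dz 0.000 twist 0.233  |90mm -28deg
dx 0.088 dy 0.328 dz 0.000 twist 0.230  |102mm -28deg
dx 0.231 dy 0.250 dz 0.000 twist 0.234  |102mm -28deg
dx 0.283 dy 0.141 dz 0.000 twist 0.233  |95mm -28deg
dx 0.308 dy 0.065 dz 0.000 twist 0.233  |94mm -28deg
dx 0.248 dy -0.032 dz 0.000 twist 0.230  |75mm -28deg
[648.73 207.07 170.1   14.44]
```

apply_moves([
  {"dx": 0.001,"dy": -0.002,"dz": 0.1,"twist": 0,"jaw": 1},
  {"dx": 0.001,"dy": -0.002,"dz": 0.22,"twist": 0,"jaw": 1},
  {"dx": 0.001,"dy": -0.002,"dz": 0.316,"twist": 0,"jaw": 1},
])

```text
clock: 11.23
position: [465.8, -306.4, 78.0]
tool_rot: [-0.014, 1.0, 0.0, -0.0]
ft_force: [-1.2, -0.4, -0.3]
opening: 1.0
```

apply_moves([
  {"dx": 0,"dy": 0,"dz": 0.05,"twist": 0,"jaw": 1},
  {"dx": 0,"dy": 0,"dz": 0.1,"twist": 0,"jaw": 1},
  {"dx": 0,"dy": 0,"dz": 0.125,"twist": 0,"jaw": 1},
  {"dx": 0,"dy": 0,"dz": 0.132,"twist": 0,"jaw": 1},
  {"dx": 0,"dy": 0,"dz": 0.132,"twist": 0,"jaw": 1},
])

```text
clock: 11.65
position: [465.8, -307.2, 39.8]
tool_rot: [-0.014, 1.0, 0.0, -0.0]
ft_force: [1.0, -0.3, 0.2]
opening: 1.003
```

apply_moves([
  {"dx": 0,"dy": 0,"dz": 0,"twist": 0,"jaw": -0.3},
  {"dx": 0,"dy": 0,"dz": 0,"twist": 0,"jaw": -0.5},
  {"dx": 0,"dy": 0,"dz": 0,"twist": 0,"jaw": -0.6},
  {"dx": 0,"dy": 0,"dz": 0,"twist": 0,"jaw": -0.7},
  {"dx": 0,"dy": 0,"dz": 0,"twist": 0,"jaw": -0.8},
], newtons=50)

```text
clock: 12.07
position: [465.9, -308.7, 40.9]
tool_rot: [-0.014, 1.0, -0.0, 0.0]
ft_force: [-0.9, 0.6, 0.5]
opening: 0.299
```

apply_moves([
  {"dx": 0,"dy": 0,"dz": 0,"twist": 0,"jaw": -1},
  {"dx": 0,"dy": 0,"dz": 0,"twist": 0,"jaw": -1},
  {"dx": 0,"dy": 0,"dz": 0,"twist": 0,"jaw": -1},
  {"dx": 0,"dy": 0,"dz": 0,"twist": 0,"jaw": -1},
  {"dx": 0,"dy": 0,"dz": 0,"twist": 0,"jaw": -1},
], newtons=50)

```text
clock: 12.48
position: [465.7, -308.7, 40.5]
tool_rot: [-0.014, 1.0, -0.0, 0.0]
ft_force: [-1.1, -0.2, 3.0]
opening: 0.15
```

apply_moves([
  {"dx": 0,"dy": 0,"dz": -0.02,"twist": 0,"jaw": -1},
  {"dx": 0,"dy": 0,"dz": -0.05,"twist": 0,"jaw": -1},
  {"dx": 0,"dy": 0,"dz": -0.08,"twist": 0,"jaw": -1},
  {"dx": 0,"dy": 0,"dz": -0.11,"twist": 0,"jaw": -1},
  {"dx": 0,"dy": 0,"dz": -0.133,"twist": 0,"jaw": -1},
])

```text
clock: 12.9
position: [466.1, -308.7, 81.8]
tool_rot: [-0.014, 1.0, -0.001, 0.001]
ft_force: [-0.2, 0.7, -0.5]
opening: 0.151
```

Gripped. Now the swing, with all steps under the per-row limits.

apply_moves([
  {"dx": 0,"dy": 0,"dz": -0.06,"twist": 0,"jaw": -1},
  {"dx": 0,"dy": 0,"dz": -0.13,"twist": 0,"jaw": -1},
  {"dx": 0,"dy": 0,"dz": -0.2,"twist": 0,"jaw": -1},
  {"dx": 0,"dy": 0,"dz": -0.26,"twist": 0,"jaw": -1},
  {"dx": 0,"dy": 0,"dz": -0.299,"twist": 0,"jaw": -1},
])

```text
clock: 13.32
position: [466.4, -309.0, 173.0]
tool_rot: [-0.014, 1.0, -0.001, 0.001]
ft_force: [0.2, 0.4, -0.6]
opening: 0.154
```

apply_moves([
  {"dx": -0.011,"dy": 0.058,"dz": 0,"twist": 0.046,"jaw": -1},
  {"dx": -0.022,"dy": 0.117,"dz": 0,"twist": 0.093,"jaw": -1},
  {"dx": -0.034,"dy": 0.176,"dz": 0,"twist": 0.14,"jaw": -1},
  {"dx": -0.045,"dy": 0.235,"dz": 0,"twist": 0.187,"jaw": -1},
  {"dx": -0.056,"dy": 0.293,"dz": 0,"twist": 0.233,"jaw": -1},
])

```text
clock: 13.73
position: [479.8, -219.0, 169.9]
tool_rot: [0.231, 0.973, 0.0, -0.0]
ft_force: [0.2, 1.0, -0.5]
opening: 0.151
```

apply_moves([
  {"dx": 0.018,"dy": 0.066,"dz": 0,"twist": 0.046,"jaw": -1},
  {"dx": 0.035,"dy": 0.131,"dz": 0,"twist": 0.092,"jaw": -1},
  {"dx": 0.053,"dy": 0.197,"dz": 0,"twist": 0.138,"jaw": -1},
  {"dx": 0.07,"dy": 0.262,"dz": 0,"twist": 0.184,"jaw": -1},
  {"dx": 0.088,"dy": 0.328,"dz": 0,"twist": 0.23,"jaw": -1},
])

```text
clock: 14.15
position: [499.9, -119.0, 169.9]
tool_rot: [0.456, 0.89, 0.0, -0.0]
ft_force: [1.1, -0.8, -1.4]
opening: 0.154
```

apply_moves([
  {"dx": 0.046,"dy": 0.05,"dz": 0,"twist": 0.047,"jaw": -1},
  {"dx": 0.092,"dy": 0.1,"dz": 0,"twist": 0.094,"jaw": -1},
  {"dx": 0.139,"dy": 0.15,"dz": 0,"twist": 0.14,"jaw": -1},
  {"dx": 0.185,"dy": 0.2,"dz": 0,"twist": 0.187,"jaw": -1},
  {"dx": 0.231,"dy": 0.25,"dz": 0,"twist": 0.234,"jaw": -1},
])

```text
clock: 14.57
position: [519.8, -18.8, 170.0]
tool_rot: [0.658, 0.753, 0.0, -0.0]
ft_force: [-0.5, 0.1, 0.1]
opening: 0.151
```

apply_moves([
  {"dx": 0.057,"dy": 0.028,"dz": 0,"twist": 0.046,"jaw": -1},
  {"dx": 0.113,"dy": 0.056,"dz": 0,"twist": 0.093,"jaw": -1},
  {"dx": 0.17,"dy": 0.085,"dz": 0,"twist": 0.14,"jaw": -1},
  {"dx": 0.226,"dy": 0.113,"dz": 0,"twist": 0.187,"jaw": -1},
  {"dx": 0.283,"dy": 0.141,"dz": 0,"twist": 0.233,"jaw": -1},
])

```text
clock: 14.98
position: [550.1, 71.0, 170.0]
tool_rot: [0.821, 0.572, 0.0, -0.0]
ft_force: [0.0, -0.8, 0.1]
opening: 0.152
```

apply_moves([
  {"dx": 0.062,"dy": 0.013,"dz": 0,"twist": 0.046,"jaw": -1},
  {"dx": 0.123,"dy": 0.026,"dz": 0,"twist": 0.093,"jaw": -1},
  {"dx": 0.185,"dy": 0.039,"dz": 0,"twist": 0.14,"jaw": -1},
  {"dx": 0.246,"dy": 0.052,"dz": 0,"twist": 0.187,"jaw": -1},
  {"dx": 0.308,"dy": 0.065,"dz": 0,"twist": 0.233,"jaw": -1},
])

```text
clock: 15.4
position: [600.2, 151.1, 169.8]
tool_rot: [0.934, 0.356, -0.0, -0.0]
ft_force: [0.7, 0.3, -0.6]
opening: 0.149
```

apply_moves([
  {"dx": 0.062,"dy": -0.008,"dz": 0,"twist": 0.055,"jaw": -1},
  {"dx": 0.124,"dy": -0.016,"dz": 0,"twist": 0.11,"jaw": -1},
  {"dx": 0.186,"dy": -0.024,"dz": 0,"twist": 0.165,"jaw": -1},
  {"dx": 0.23,"dy": -0.03,"dz": 0,"twist": 0.215,"jaw": -1},
  {"dx": 0.248,"dy": -0.032,"dz": 0,"twist": 0.23,"jaw": -1},
])

```text
clock: 15.82
position: [649.5, 208.6, 169.8]
tool_rot: [0.992, 0.124, 0.0, -0.0]
ft_force: [0.6, -1.8, -1.2]
opening: 0.152
```

Run:
```python
from h import *
s=arm.state(); print(s['position'],s['tool_rot'],s['opening'],s['q'])
f=grab_frame("wrist");t=grab_frame("top")
w=cv2.resize(f[:,:,::-1],None,fx=.7,fy=.7)
b=cv2.resize(t[170:285,205:280,::-1],None,fx=4.5,fy=4.5,interpolation=cv2.INTER_CUBIC)
o=np.zeros((530,795,3),np.uint8);o[:280,:448]=w;o[:b.shape[0],452:452+b.shape[1]]=b;cv2.imwrite("pics/j5.png",o)
```

```text
[649.52531948 208.61265208 169.80483204] [ 9.92265747e-01  1.24130831e-01  3.36548467e-04 -3.31423519e-04] 0.1518825592281004 [1.62087364e-01 3.52484857e-01 1.60878624e+00 6.89104314e-04
 1.17962407e+00 1.48371747e+00]
```

View pics/j5.png

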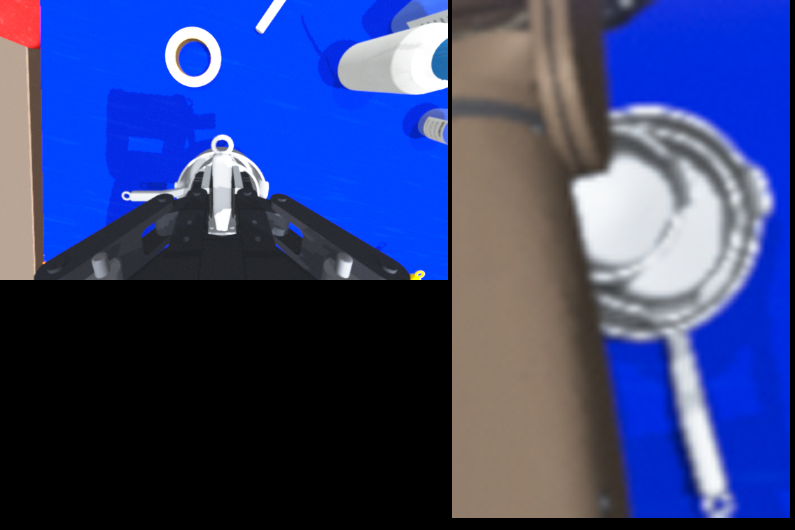

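The small hangs over the nest, symmetric about the handle column (222 in the half-size view). Lowering.

apply_moves([
  {"dx": 0,"dy": 0,"dz": 0.06,"twist": 0,"jaw": -1},
  {"dx": 0,"dy": 0,"dz": 0.12,"twist": 0,"jaw": -1},
  {"dx": 0,"dy": 0,"dz": 0.16,"twist": 0,"jaw": -1},
  {"dx": 0,"dy": 0,"dz": 0.18,"twist": 0,"jaw": -1},
  {"dx": 0,"dy": 0,"dz": 0.19,"twist": 0,"jaw": -1},
])

```text
clock: 16.33
position: [647.7, 206.6, 111.2]
tool_rot: [0.992, 0.126, -0.001, 0.0]
ft_force: [-0.3, 0.0, -0.6]
opening: 0.153
```

apply_moves([
  {"dx": 0,"dy": 0,"dz": 0.04,"twist": 0,"jaw": -1},
  {"dx": 0,"dy": 0,"dz": 0.08,"twist": 0,"jaw": -1},
  {"dx": 0,"dy": 0,"dz": 0.11,"twist": 0,"jaw": -1},
  {"dx": 0,"dy": 0,"dz": 0.13,"twist": 0,"jaw": -1},
  {"dx": 0,"dy": 0,"dz": 0.15,"twist": 0,"jaw": -1},
])

```text
clock: 16.75
position: [648.5, 207.0, 66.7]
tool_rot: [0.992, 0.126, -0.0, -0.0]
ft_force: [-1.5, 0.7, -1.3]
opening: 0.152
```

apply_moves([
  {"dx": 0,"dy": 0,"dz": 0.008,"twist": 0,"jaw": -1},
  {"dx": 0,"dy": 0,"dz": 0.016,"twist": 0,"jaw": -1},
  {"dx": 0,"dy": 0,"dz": 0.024,"twist": 0,"jaw": -1},
  {"dx": 0,"dy": 0,"dz": 0.03,"twist": 0,"jaw": -1},
  {"dx": 0,"dy": 0,"dz": 0.036,"twist": 0,"jaw": -1},
])

```text
clock: 17.17
position: [649.1, 207.1, 57.4]
tool_rot: [0.992, 0.126, 0.0, -0.0]
ft_force: [0.1, -1.0, -0.9]
opening: 0.15
```

apply_moves([
  {"dx": 0,"dy": 0,"dz": 0.006,"twist": 0,"jaw": -1},
  {"dx": 0,"dy": 0,"dz": 0.012,"twist": 0,"jaw": -1},
  {"dx": 0,"dy": 0,"dz": 0.018,"twist": 0,"jaw": -1},
  {"dx": 0,"dy": 0,"dz": 0.022,"twist": 0,"jaw": -1},
  {"dx": 0,"dy": 0,"dz": 0.024,"twist": 0,"jaw": -1},
])

```text
clock: 17.58
position: [648.6, 207.0, 49.5]
tool_rot: [0.992, 0.126, -0.0, -0.0]
ft_force: [-0.2, -0.1, -1.2]
opening: 0.152
```

apply_moves([
  {"dx": 0,"dy": 0,"dz": 0.003,"twist": 0,"jaw": -1},
  {"dx": 0,"dy": 0,"dz": 0.006,"twist": 0,"jaw": -1},
  {"dx": 0,"dy": 0,"dz": 0.008,"twist": 0,"jaw": -1},
  {"dx": 0,"dy": 0,"dz": 0.01,"twist": 0,"jaw": -1},
  {"dx": 0,"dy": 0,"dz": 0.01,"twist": 0,"jaw": -1},
])

```text
clock: 18.0
position: [648.9, 207.1, 46.9]
tool_rot: [0.992, 0.126, 0.0, -0.0]
ft_force: [0.0, -0.2, -0.9]
opening: 0.153
```

apply_moves([
  {"dx": 0,"dy": 0,"dz": 0.002,"twist": 0,"jaw": -1},
  {"dx": 0,"dy": 0,"dz": 0.003,"twist": 0,"jaw": -1},
  {"dx": 0,"dy": 0,"dz": 0.003,"twist": 0,"jaw": -1},
  {"dx": 0,"dy": 0,"dz": 0.003,"twist": 0,"jaw": -1},
])

```text
clock: 18.33
position: [649.1, 207.1, 46.5]
tool_rot: [0.992, 0.126, 0.0, -0.0]
ft_force: [0.7, 1.1, 1.4]
opening: 0.15
```

apply_moves([
  {"dx": 0,"dy": 0,"dz": 0,"twist": 0,"jaw": -0.6},
  {"dx": 0,"dy": 0,"dz": 0,"twist": 0,"jaw": -0.4},
  {"dx": 0,"dy": 0,"dz": 0,"twist": 0,"jaw": -0.1},
  {"dx": 0,"dy": 0,"dz": 0,"twist": 0,"jaw": 0.2},
  {"dx": 0,"dy": 0,"dz": 0,"twist": 0,"jaw": 0.2},
])

```text
clock: 18.75
position: [648.6, 207.0, 45.7]
tool_rot: [0.992, 0.126, -0.0, 0.0]
ft_force: [-0.1, 0.9, -1.0]
opening: 0.603
```

apply_moves([
  {"dx": 0,"dy": 0,"dz": -0.05,"twist": 0,"jaw": 0.2},
  {"dx": 0,"dy": 0,"dz": -0.12,"twist": 0,"jaw": 0.2},
  {"dx": 0,"dy": 0,"dz": -0.22,"twist": 0,"jaw": 0.2},
  {"dx": 0,"dy": 0,"dz": -0.33,"twist": 0,"jaw": 0.2},
  {"dx": 0,"dy": 0,"dz": -0.45,"twist": 0,"jaw": 0.2},
])

```text
clock: 19.17
position: [648.1, 207.0, 182.3]
tool_rot: [0.992, 0.126, -0.001, 0.0]
ft_force: [0.5, -0.1, -0.3]
opening: 0.602
```

apply_moves([
  {"dx": -0.1,"dy": 0.1,"dz": -0.05,"twist": 0,"jaw": 0.2},
  {"dx": -0.2,"dy": 0.2,"dz": -0.1,"twist": 0,"jaw": 0.2},
  {"dx": -0.3,"dy": 0.3,"dz": -0.15,"twist": 0,"jaw": 0.2},
  {"dx": -0.35,"dy": 0.4,"dz": -0.2,"twist": 0,"jaw": 0.2},
  {"dx": -0.35,"dy": 0.5,"dz": -0.2,"twist": 0,"jaw": 0.2},
])

```text
clock: 19.58
position: [583.5, 34.5, 246.2]
tool_rot: [0.992, 0.126, 0.003, 0.001]
ft_force: [1.0, -0.1, 0.5]
opening: 0.6
```

apply_moves([
  {"dx": 0,"dy": 0.12,"dz": 0,"twist": 0,"jaw": 0.2},
  {"dx": 0,"dy": 0.24,"dz": 0,"twist": 0,"jaw": 0.2},
  {"dx": 0,"dy": 0.36,"dz": 0,"twist": 0,"jaw": 0.2},
  {"dx": 0,"dy": 0.45,"dz": 0,"twist": 0,"jaw": 0.2},
  {"dx": 0,"dy": 0.5,"dz": 0,"twist": 0,"jaw": 0.2},
])

```text
clock: 20.0
position: [622.3, -112.9, 242.3]
tool_rot: [0.992, 0.124, 0.001, 0.001]
ft_force: [0.5, -0.1, -0.4]
opening: 0.599
```

Run:
```python
from h import *
s=arm.state(); print(s['position'],s['clock'])
t=grab_frame("top");g=grab_frame("scene")
b=cv2.resize(t[180:290,205:275,::-1],None,fx=5,fy=5,interpolation=cv2.INTER_CUBIC)
w=cv2.resize(g[130:210,215:295,::-1],None,fx=5,fy=5,interpolation=cv2.INTER_CUBIC)
o=np.zeros((590,800,3),np.uint8);o[:400,:400]=w;o[:550,405:755]=b;cv2.imwrite("pics/j6.png",o)
t0=cv2.imread("pics/top0.png")[:,:,::-1].astype(int)
d=(np.abs(t.astype(int)-t0).max(2)>60)
for n,(x0,y0,x1,y1) in dict(bottle=(275,95,345,150),cup=(348,135,375,163),tub=(388,145,410,168),tape=(200,140,236,175),yellow=(358,235,398,306)).items(): print(n,d[y0:y1,x0:x1].sum())
```

```text
[ 622.30418377 -112.89464652  242.32217733] 20.0
bottle 0
cup 663
tub 477
tape 8
yellow 1751
```

View pics/j6.png

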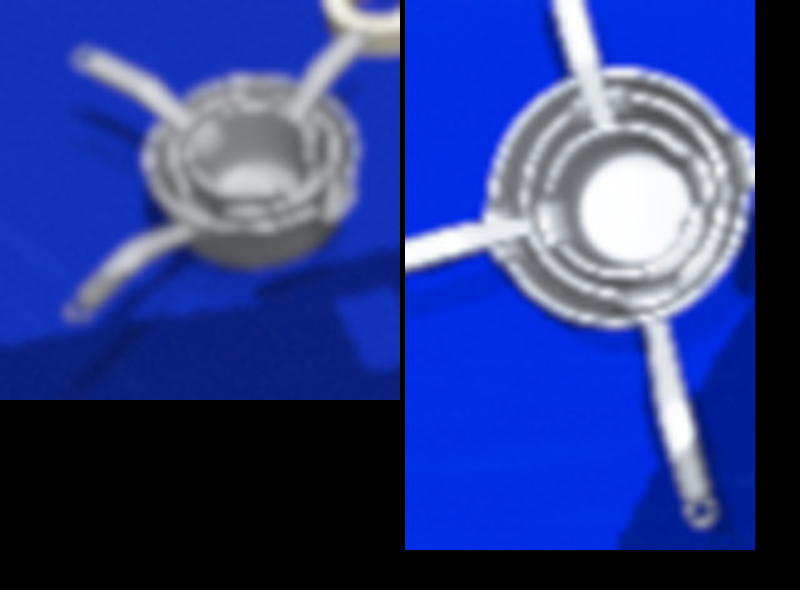

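The nest looks level and concentric. The necks sit in the lips, with handles at about (440,245), (575,30) and (690,480) in the right panel. The cup, tub and yellow pixels that changed are where the arm now covers them. Handing in.

```bash
python3 -c "
from bench import close_job; print(close_job())"
```

```text
the job is handed in; nothing more can be done
None
```

The pans are nested and the job is handed in at about 20 s of the 58 s allowed. The medium pan sits in the large one with its neck in the lip on the robot's left. The small pan sits in the medium one, with its neck in the lip facing away from the large pan's handle.

**Height:** first contact came at 42.3 mm tool height for the medium and 46.5 mm for the small, as predicted for pans resting fully on the bottom. Contact forces stayed under about 7 N.

**Final pictures:** in the scene and top views the nest looks level and roughly concentric, the three handles are about 90° apart, and the large pan had not visibly moved. I judged level by eye only.

**Other things on the bench:** the wash bottle and tape roll showed essentially no change from the first picture. The cup, tub and yellow pan could not be compared because the arm was over them. The arm and carried pans passed well above them, and no unusual force was recorded.

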